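Pin the dough divider's blade plate in line

TASK

The dough divider's sliding blade plate has crept out of line with the hole in its bed. Take the tapered pin with the red knob from the rack and drive it down through the plate's hole into the bed's hole, so that the pin itself pulls the plate into line (do not shove the plate with the gripper); leave the pin upright and fully home, collar on the plate, and let go. Leave the blunt blue-knobbed pin in the rack.

Things in the scene. Friction and masses are not known exactly. Their poses are not given: they have to be found in the camera images.
- taper_knob (a point): Tapered steel pin: centre of its red knob (grip here; 34 mm across, 50 high, upright). Below: collar 54 across, 8 thick, underside 33 mm below the point; shank 60 long: 17 straight, 36 across, then tapering to a tip 8 across, 93 mm below the point. About 0.22 kg. Stands in a 42 mm hole of a wood rack 90x210x70 mm, collar on its top; the blunt pin 110 mm away.
- blunt_knob (a point): A blunt steel pin of the same sizes with a blue knob, but its shank is straight, 36 mm across down to a flat end: it cannot enter holes that are out of line. The point is the centre of its knob. It stands upright in the other hole of the rack and must stay there.
- bed_hole (a point): Mouth centre of the 42 mm round hole through the fixed cream bed; on the bed's top face, 55 mm above the bench, under the plate. The bed is 140 x 260 mm between two grey guide rails 71 mm high; the hole is 60 mm from one end, and y points along the rails to the other end.
- plate: Steel plate 10 mm thick; slides along bed y only, needs 5 N. Origin: centre of its 42 mm hole, on its top face, 66 mm above bench; z up. Starts 9 to 12 mm off the bed hole, towards its blade ring (116 across, 24 high, 122 mm from the hole). The taper pressed down over the bed hole with 5 to 20 N draws it. Pin home: knob centre 33 mm above the plate's top; holes then within 6 mm (3 mm play).
Things that resemble listed ones, but are neither listed nor needed, are in the scene too. What is shaped like the part that bears taper_knob but purple is not meant.

How it is judged:
By the outcome, as a careful person would: the job done as asked, in the order asked, and still so for the second after the job is handed in, with the robot touching nothing.
It also fails if it takes over 42 s, if anything falls off the work surface, if the arm or the gripper's body presses on something with over 40 N, if the wrist force passes 120 N, or if a joint passes its speed limit or range.

ROBOT

A 6-joint arm with a two-finger parallel gripper is mounted at the origin on the work surface. World frame = base frame: x ahead of the robot, y to its left, z up, the work surface at z = 0. Lengths are in mm, angles in rad, forces in N, time in s.
With the tool pointing down it reaches from about 275 to 850 mm from the base axis. Payload 19 kg.
Tool frame: the origin (TCP) lies where the fingers leave the gripper's body, on its centre line; the fingertips stand 73 mm ahead of it and the grasp point (between the pads) lies 54 mm ahead of it (arm.tcp_to_grasp is the z of the grasp point in the tool frame, in mm); z points along the fingers, x is the direction in which the jaws open and shut, and the axes are right-handed (so a half turn about z gives the same grasp; the last joint's range is limited). The gripper opens to 85 mm and grips with 20 to 120 N. Pads are 22 mm wide; open, the fingers measure 114 mm over their backs; the gripper's body (76 mm by 85 mm) begins 54 mm behind the grasp point. The pads swing forward as they close: fully open they stand 13 mm farther back than shut.
Start: joints at [1.085, 0.15, 1.437, -0, 1.554, -0.134], TCP at [198.144, 539.757, 303.867] pointing down, gripper open.
Joint ranges: [-2.8, 2.8], [-0.68, 2.1], [0.12, 2.68], [-1.39, 4.53], [0.16, 2.79], [-2.81, 2.81]. Speed limits (rad/s): [1.89, 1.89, 2.22, 3.01, 3.01, 3.01].

INTERFACE

Orientations are given as a 3x3 rotation matrix whose columns are the frame's x, y, z axes.
In Python, from workcell import arm gives the robot as it stands.
- The arm moves only by the tool apply_moves, never from a script. Its argument "moves" is one flat list of numbers, 7 for each row, row after row: the shift along the tool's x, y, z in m, then the turn, a rotation vector about the tool's x, y, z in degrees, then the closure, from 0 (fully open) to 1 (shut). A call has 1 to 5 rows; each row shifts and turns the commanded pose from where the row before left it, along the tool's axes as they then stand; what a row does not reach is not made up. A row lasts 1/8 s, in which the tool goes at most 62.5 mm and 10.7 degrees, less where a joint would pass 70% of its speed; a pose out of reach is approached as far as the arm can. A call with a gripper value outside its range is refused whole. The fingers move at their own pace and stop on an object; "squeeze" is the grip in N (left out, the last holds). Time passes only in rows, so rows that do not move let the fingers close. It gives the time, the measured TCP pose, the force and the opening at its end, in the units of the state.
- arm.get_state(): the state, without advancing time (a new reading comes with each control period).
- arm.capture(name): name is "side" or "top"; returns a dict with "image" (480x640x3 uint8, blue, green, red), "camera_matrix" (3x3 intrinsics, pixels), "T" (4x4, takes a point from camera to world coordinates). Camera axes: x right, y down, z forward; pixel columns grow to the right and rows downward; lengths in mm; the calibration is good to about 2 mm. A picture is of the moment at which its call begins. There is no depth.
- arm.job_done(): hands the job in, once; it reports no verdict.
The state is a dict: "clock": time; "qpos": joint angles; "qvel": joint speeds; "effort": joint torques, N m; "tcp_pos": TCP position; "eef_rot": TCP orientation; "ft_force": force on the tool from outside, world axes, zero at the start; "torque": the same for the moment, N m; "opening": opening from 0.0 (shut) to 1.0 (fully open).
Only numpy, scipy, OpenCV 4.12 (cv2) and the standard library are available. Lean on these libraries where they do the work, as an engineer would, in place of code of your own. Each camera call takes 0.05 s, during which the arm holds its last target. There are 200 camera calls.

## Working session

There is one attempt and no reset: what is moved stays moved. The work goes in short steps, Python scripts to look and compute and a tool call to move; the robot and the scene stay as the last step left them, time stands still between calls to the robot, and variables do not carry over. Pictures are saved under pics/ and viewed, about 8 in all and at most 12, crops included, and the job is handed in when it is done.

Besides the shell and the picture viewer there is one more tool, called as name(argument=value, ...), one argument or row to a line, values as JSON. apply_moves: Moves the arm, as the interface text tells. Its arguments: {"type":"object","properties":{"moves":{"type":"array"},"squeeze":{"type":"number"}},"required":["moves"]}

```bash
mkdir -p pics; ls; cat > h.py <<'E'
import numpy as np, cv2
from workcell import arm
def cap(n,f=None):
    c=arm.capture(n)
    if f: cv2.imwrite('pics/'+f,c['image'])
    return c
def px2w(c,u,v,z):
    K,T=np.array(c['camera_matrix']),np.array(c['T'])
    d=T[:3,:3]@np.linalg.solve(K,[u,v,1.]);o=T[:3,3]
    return o+d*(z-o[2])/d[2]
def w2px(c,p):
    K,T=np.array(c['camera_matrix']),np.array(c['T'])
    q=K@(T[:3,:3].T@(np.array(p)-T[:3,3]));return q[:2]/q[2]
E
python3 - <<'E'
from h import *
for n in('top','side'):
    c=cap(n,n+'0.png');print(n,np.round(c['T'],3).tolist(),c['camera_matrix'][0])
print(arm.get_state())
E
```

```text
pics
top [[0.01, -0.999, 0.05, 543.88], [-1.0, -0.011, -0.013, 29.101], [0.014, -0.05, -0.999, 1153.208], [0.0, 0.0, 0.0, 1.0]] [585.95049799   0.         316.76309548]
side [[0.933, -0.248, 0.259, 358.44], [-0.359, -0.627, 0.691, -601.957], [-0.009, -0.738, -0.674, 703.186], [0.0, 0.0, 0.0, 1.0]] [456.21878652   0.         314.01326894]
{'clock': 0.1, 'qpos': array([ 1.08496452e+00,  1.50946670e-01,  1.43791125e+00,  4.79629471e-06,
        1.55377861e+00, -1.33979980e-01]), 'qvel': array([ 1.41034227e-03, -2.71359421e-03, -1.07935028e-03, -1.51438075e-03,
       -6.11107165e-05,  2.28321874e-04]), 'effort': array([ 4.41685392e-03, -7.14383054e+01, -5.71791244e+01, -1.44565661e-04,
        7.32301691e-03,  8.41557812e-05]), 'tcp_pos': array([198.11585307, 539.66299909, 303.35744259]), 'eef_rot': array([[ 3.44636600e-01,  9.38736050e-01, -4.91668473e-04],
       [ 9.38735610e-01, -3.44636921e-01, -9.20839098e-04],
       [-1.03387197e-03, -1.44191847e-04, -9.99999455e-01]]), 'ft_force': array([ 0.82060553,  0.11509061, -0.13077996]), 'torque': array([ 0.01354457,  0.00715087, -0.02861968]), 'opening': 0.9996765487896346}
```

View pics/top0.png

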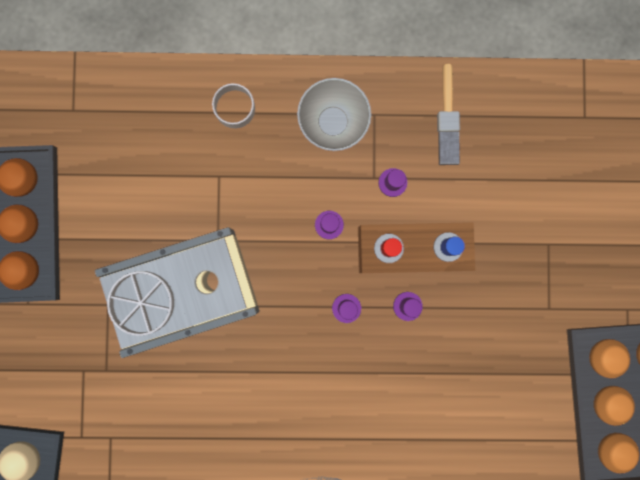

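View pics/side0.png

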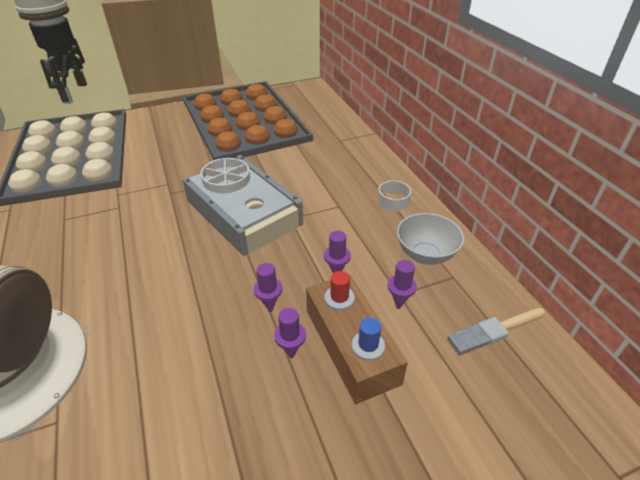

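The top view shows the red knob at (391,247) and the blue knob at (452,246) in the rack. Four purple look-alikes stand at (393,182), (329,224), (347,307) and (408,307). The plate hole is at (207,282), with the blade ring at (141,302). The pin I want is the red one, because it stands in the rack beside the blue one. I'll confirm that in an enlarged crop and measure.

```bash
python3 - <<'E'
from h import *
from scipy.optimize import least_squares
cs={n:cap(n) for n in('top','side')}
pix={}
for n,c in cs.items():
    hsv=cv2.cvtColor(c['image'],cv2.COLOR_BGR2HSV);h,s,v=cv2.split(hsv)
    for name,m in dict(red=((h<4)|(h>174))&(s>190)&(v>90),blue=(h>105)&(h<122)&(s>150)&(v>60)).items():
        k,l,st,ce=cv2.connectedComponentsWithStats(m.astype(np.uint8))
        i=1+np.argmax(st[1:,4]); pix[n,name]=ce[i]; print(n,name,st[i],ce[i])
for name in('red','blue'):
    r=least_squares(lambda p:np.r_[w2px(cs['top'],p)-pix['top',name],w2px(cs['side'],p)-pix['side',name]],[550,-100,100])
    print(name,r.x,r.fun)
c=cs['top'];a=c['image']
print('red z=115',px2w(c,*pix['top','red'],118),'hole',px2w(c,207,282,66),'ring',px2w(c,141,302,90))
A=cv2.resize(a[215:365,85:270],None,fx=4,fy=4,interpolation=cv2.INTER_CUBIC)
cv2.imwrite('pics/plate.png',A[:600,:740])
B=cv2.resize(a[165:325,310:480],None,fx=3.5,fy=3.5,interpolation=cv2.INTER_CUBIC);cv2.imwrite('pics/rack.png',B)
E
```

```text
top red [383 240  18  16 224] [391.47767857 247.30357143]
top blue [446 238  17  17 231] [454.03896104 245.65800866]Traceback (most recent call last):
  File "<stdin>", line 9, in <module>
    return _wrapfunc(a, 'argmax', axis=axis, out=out, **kwds)
    return bound(*args, **kwds)
ValueError: attempt to get argmax of an empty sequence
```

```bash
python3 - <<'E'
from h import *
from scipy.optimize import least_squares
cs={n:cap(n) for n in('top','side')}
roi=dict(top=(380,235,470,260),side=(325,265,385,355))
pix={}
for n,c in cs.items():
    x0,y0,x1,y1=roi[n]
    b,g,r=[k.astype(int) for k in cv2.split(c['image'][y0:y1,x0:x1])]
    for name,m in dict(red=(r>2.5*g)&(r>2.5*b)&(r>70),blue=(b>1.5*g)&(b>2*r)&(b>60)).items():
        k,l,st,ce=cv2.connectedComponentsWithStats(m.astype(np.uint8))
        i=1+np.argmax(st[1:,4]); pix[n,name]=ce[i]+[x0,y0]; print(n,name,st[i],pix[n,name])
for name in('red','blue'):
    r=least_squares(lambda p:np.r_[w2px(cs['top'],p)-pix['top',name],w2px(cs['side'],p)-pix['side',name]],[550,-100,100])
    print(name,r.x,r.fun)
c=cs['top'];a=c['image']
print('red z=118',px2w(c,*pix['top','red'],118),'hole',px2w(c,207,282,66),'ring',px2w(c,141,302,90))
A=cv2.resize(a[222:362,90:270],None,fx=4.25,fy=4.25,interpolation=cv2.INTER_CUBIC)
cv2.imwrite('pics/plate.png',A)
B=cv2.resize(a[165:325,310:480],None,fx=3.5,fy=3.5,interpolation=cv2.INTER_CUBIC);cv2.imwrite('pics/rack.png',B)
E
```

```text
top red [  2   4  19  17 268] [391.2761194  247.20149254]
top blue [ 65   2  19  18 271] [453.80811808 245.7601476 ]
side red [  6   6  18  31 430] [339.62093023 285.44883721]
side blue [ 35  53  21  33 385] [370.15584416 330.98701299]
red [ 585.21797095 -118.5089964   105.89158483] [ 0.19632739 -0.53108693 -0.54899521  0.04648673]
blue [ 589.05916994 -229.29819007  113.13003871] [ 0.29594222 -0.72839076 -0.68709921  0.06709682]
red z=118 [ 583.79512463 -116.45776256  118.        ] hole [517.8343901  216.85920934  66.        ] ring [481.31869442 330.51871568  90.        ]
```

View pics/plate.png

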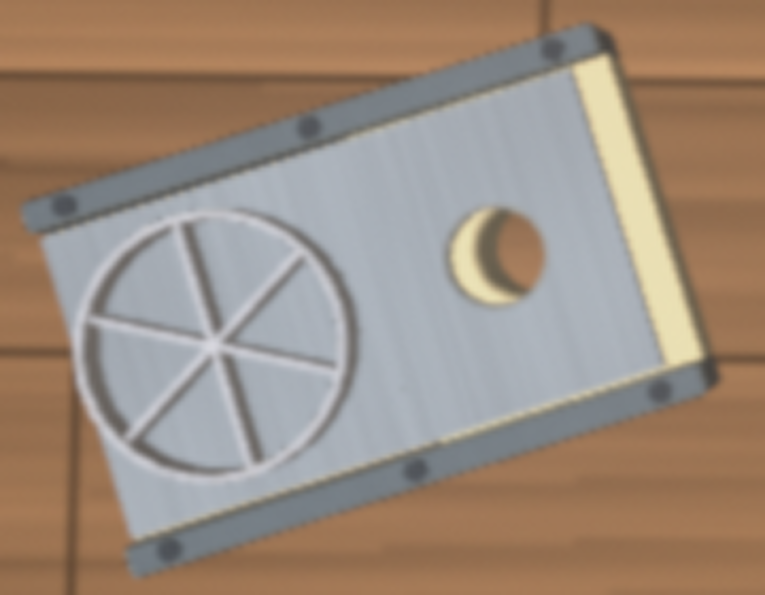

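View pics/rack.png

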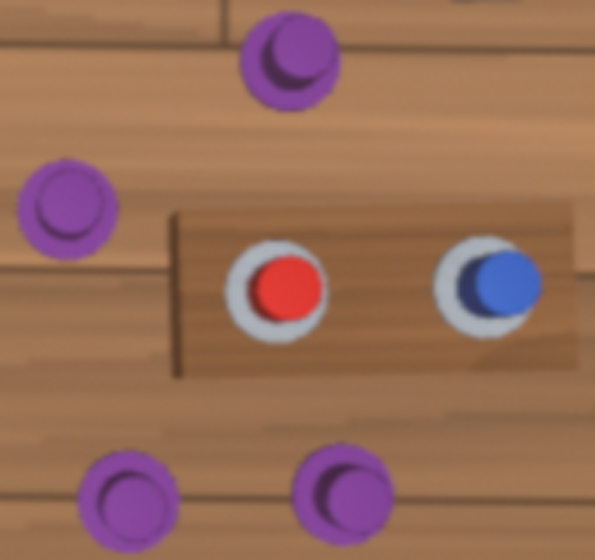

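The crop confirms the red knob in the rack beside the blue one, with the purple ones free-standing. The plate crop shows the plate hole at (495,257) with a cream crescent of bed on its ring side. Next I'll work out the bed hole from the rail screws, the cream end edge and the crescent.

```bash
python3 - <<'E'
from h import *
c=cap('top')
P=lambda x,y,z:px2w(c,(x+.5)/4.25-.5+90,(y+.5)/4.25-.5+222,z)
R=lambda x,y,z:px2w(c,(x+.5)/3.5-.5+310,(y+.5)/3.5-.5+165,z)
s=[P(*q,71) for q in[(65,205),(552,48),(168,549),(659,391)]]
ctr=sum(s)/4; ey=(s[0]+s[2]-s[1]-s[3])[:2];ey/=np.linalg.norm(ey);ex=np.array([ey[1],-ey[0]])
print('ctr',ctr,'ey',ey,'ang',np.degrees(np.arctan2(ey[1],ey[0])),'screw len',np.linalg.norm(s[0]-s[1]),'wid',np.linalg.norm(s[0]-s[2]))
print('bedhole from screws',ctr[:2]-70*ey)
e=[P(608,50,55)[:2],P(707,355,55)[:2]];m=sum(e)/2;print('end mid',m,'w',np.linalg.norm(e[0]-e[1]),'hole from end',m+60*ey)
ph=P(495,257,66)[:2];print('plate hole',ph,'ring',P(213,345,90), 'along',(ph-ctr[:2])@ey,'across',(ph-ctr[:2])@ex)
l=P(478,253,55)[:2]; print('hole left edge->centre',l-21*ey)
pe=[P(573,66,66)[:2],P(664,365,66)[:2]];print('plate edge',sum(pe)/2)
print('red top',R(290,288,128),'collar',R(277,291,78),'blue top',R(508,283,128),R(484,287,78))
for q in[(290,62),(68,210),(128,501),(343,495)]:print('purple',R(*q,68))
E
```

```text
ctr [499.76613216 274.80718403  71.        ] ey [-0.31695436  0.94844079] ang 108.47883728874089 screw len 220.13451235992048 wid 154.65948670913482
bedhole from screws [521.95293756 208.41632874]
end mid [542.19081284 149.70714994] w 141.08302217928255 hole from end [523.17355107 206.61359733]
plate hole [517.65514476 218.53545493] ring [479.87392706 332.75010389  90.        ] along -59.04040378735361 across -0.8689007998429265
hole left edge->centre [525.72281292 208.0114238 ]
plate edge [536.37898962 165.34309282]
red top [ 583.9116763 -117.2002329  128.       ] collar [ 584.21288586 -117.4978368    78.        ] blue top [ 587.60295353 -226.80394859  128.        ] [ 587.49174154 -226.61026205   78.        ]
purple [ 706.88210672 -125.30589935   68.        ]
purple [626.40472602  -7.58105677  68.        ]
purple [472.9774656  -40.63632561  68.        ]
purple [ 477.19501105 -154.20907712   68.        ]
```

apply_moves(
  moves=[0,0,0,0,0,-9.7,0,0,0,0,0,0,-9.7,0,0,0,0,0,0,-9.7,0,0,0,0,0,0,-9.6,0,0,0,0,0,0,0,0],
  squeeze=60,
)

```text
clock: 0.98
tcp_pos: [198.1, 539.7, 303.8]
eef_rot: [[-0.317, 0.948, -0.0], [0.948, 0.317, -0.0], [-0.0, -0.0, -1.0]]
ft_force: [-0.1, 0.1, -0.0]
opening: 0.998
```

apply_moves(
  moves=[-0.0497,0.0105,0,0,0,0,0,-0.0497,0.0105,0,0,0,0,0,-0.0497,0.0105,0,0,0,0,0,-0.0497,0.0105,0,0,0,0,0,-0.0497,0.0105,0,0,0,0,0],
)

```text
clock: 1.6
tcp_pos: [327.5, 319.4, 304.1]
eef_rot: [[-0.313, 0.95, 0.0], [0.95, 0.313, 0.0], [0.0, 0.0, -1.0]]
ft_force: [0.2, 0.3, 0.3]
opening: 0.998
```

apply_moves(
  moves=[-0.0497,0.0105,0,0,0,0,0,-0.0497,0.0105,0,0,0,0,0,-0.0497,0.0105,0,0,0,0,0,-0.0497,0.0105,0,0,0,0,0,-0.0497,0.0105,0,0,0,0,0],
)

```text
clock: 2.22
tcp_pos: [456.3, 100.3, 304.1]
eef_rot: [[-0.313, 0.95, 0.001], [0.95, 0.313, -0.0], [-0.0, 0.0, -1.0]]
ft_force: [-0.1, -0.1, 0.3]
opening: 1.001
```

apply_moves(
  moves=[-0.0497,0.0105,0,0,0,0,0,-0.0497,0.0105,0,0,0,0,0,-0.0497,0.0105,0,0,0,0,0,-0.0497,0.0105,0,0,0,0,0,0,0,0,0,0,0,0],
)

```text
clock: 2.85
tcp_pos: [559.7, -75.8, 303.0]
eef_rot: [[-0.311, 0.951, -0.001], [0.951, 0.311, -0.0], [0.0, -0.001, -1.0]]
ft_force: [-0.2, 0.6, 0.4]
opening: 0.998
```

apply_moves(
  moves=[-0.0471,0.0102,0,0,0,0,0,0,0,0.045,0,0,0,0,0,0,0.04,0,0,0,0,0,0,0,0,0,0,0],
)

```text
clock: 3.35
tcp_pos: [582.3, -113.6, 216.6]
eef_rot: [[-0.316, 0.949, -0.005], [0.949, 0.316, 0.002], [0.003, -0.004, -1.0]]
ft_force: [1.0, 0.8, 0.1]
opening: 1.001
```

```bash
python3 - <<'E'
from h import *
s=arm.get_state();print(s['tcp_pos'],s['eef_rot'].round(3).tolist())
c=cap('side');cv2.imwrite('pics/s1.png',cv2.resize(c['image'][150:380,220:500],None,fx=2.5,fy=2.5))
E
```

```text
[ 582.31971939 -113.63320076  216.64140733] [[-0.316, 0.949, -0.005], [0.949, 0.316, 0.002], [0.003, -0.004, -1.0]]
```

View pics/s1.png

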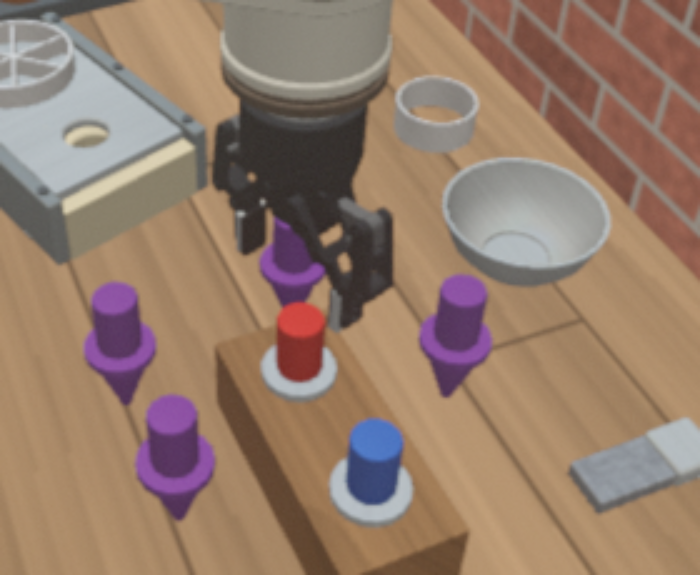

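The open jaws straddle the red knob at (300,340), and nothing stands in the way. I'll descend.

apply_moves(
  moves=[0,0,0,0,0,0,0,-0.002,0,0.02,0,0,0,0,0,0,0.02,0,0,0,0,0,0,0,0,0,0,0],
)

```text
clock: 3.9
tcp_pos: [584.1, -116.3, 179.4]
eef_rot: [[-0.318, 0.948, -0.0], [0.948, 0.318, -0.0], [0.0, -0.0, -1.0]]
ft_force: [0.3, 0.9, -0.4]
opening: 1.0
```

apply_moves(
  moves=[-0.001,0,0.022,0,0,0,0,0,0,0,0,0,0,0,0,0,0,0,0,0,0.4,0,0,0,0,0,0,0.7,0,0,0,0,0,0,1],
)

```text
clock: 4.53
tcp_pos: [584.6, -117.5, 157.7]
eef_rot: [[-0.318, 0.948, 0.001], [0.948, 0.318, -0.0], [-0.001, 0.001, -1.0]]
ft_force: [-5.3, 5.1, 35.5]
opening: 0.381
```

apply_moves(
  moves=[0,0,0,0,0,0,1,0,0,0,0,0,0,1,0,0,0,0,0,0,1],
)

```text
clock: 4.9
tcp_pos: [584.6, -117.5, 157.8]
eef_rot: [[-0.318, 0.948, 0.001], [0.948, 0.318, -0.0], [-0.001, 0.001, -1.0]]
ft_force: [-2.1, 0.1, 6.4]
opening: 0.378
```

apply_moves(
  moves=[0,0,-0.015,0,0,0,1,0,0,-0.035,0,0,0,1,0,0,-0.045,0,0,0,1,0,0,-0.045,0,0,0,1,0,0,0,0,0,0,1],
)

```text
clock: 5.52
tcp_pos: [585.0, -117.6, 301.6]
eef_rot: [[-0.318, 0.948, 0.006], [0.948, 0.318, -0.002], [-0.004, 0.005, -1.0]]
ft_force: [0.0, 0.0, -2.4]
opening: 0.382
```

```bash
python3 - <<'E'
from h import *
s=arm.get_state();print(s['tcp_pos'],s['opening'],s['ft_force'])
c=cap('side');cv2.imwrite('pics/s2.png',cv2.resize(c['image'][100:380,220:500],None,fx=2.1,fy=2.1))
E
```

```text
[ 585.01476212 -117.60772884  301.55204761] 0.38217490858333686 [ 0.00913312  0.03646737 -2.43138172]
```

View pics/s2.png

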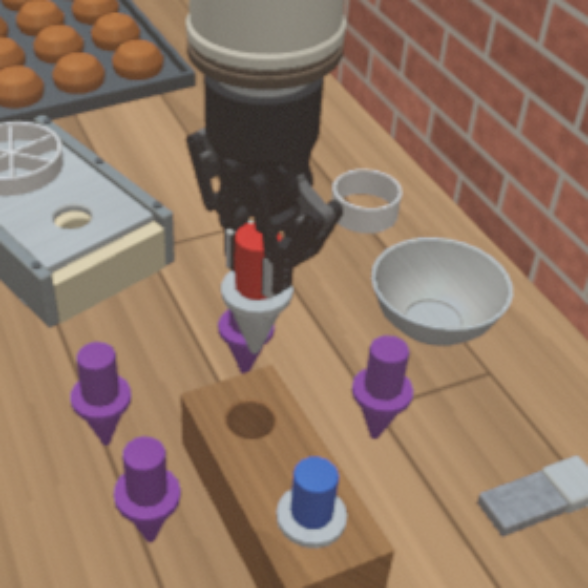

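The pin hangs upright in the jaws, and the blue one is still in the rack. I'll carry it to the bed hole.

apply_moves(
  moves=[0.0411,0.0055,0,0,0,0,1,0.0411,0.0055,0,0,0,0,1,0.0411,0.0055,0,0,0,0,1,0.0411,0.0055,0,0,0,0,1,0.0411,0.0055,0,0,0,0,1],
)

```text
clock: 6.2
tcp_pos: [544.3, 87.4, 295.8]
eef_rot: [[-0.318, 0.948, -0.002], [0.948, 0.318, -0.0], [0.001, -0.002, -1.0]]
ft_force: [0.4, -0.8, -2.7]
opening: 0.383
```

apply_moves(
  moves=[0.0411,0.0055,0,0,0,0,1,0.0411,0.0055,0,0,0,0,1,0.0411,0.0055,0,0,0,0,1,0,0,0.03,0,0,0,1,0,0,0,0,0,0,1],
)

```text
clock: 6.82
tcp_pos: [520.5, 208.4, 264.2]
eef_rot: [[-0.319, 0.948, -0.005], [0.948, 0.319, -0.001], [0.0, -0.005, -1.0]]
ft_force: [0.2, -0.6, -1.3]
opening: 0.382
```

apply_moves(
  moves=[0,0,0.01,0,0,0,1,0,0,0,0,0,0,1],
)

```text
clock: 7.08
tcp_pos: [521.6, 207.8, 256.6]
eef_rot: [[-0.317, 0.948, -0.001], [0.948, 0.317, -0.0], [-0.0, -0.001, -1.0]]
ft_force: [-0.3, -0.3, -2.4]
opening: 0.384
```

apply_moves(
  moves=[0,0,0.018,0,0,0,1,0,0,0.018,0,0,0,1,0,0,0,0,0,0,1],
)

```text
clock: 7.45
tcp_pos: [520.9, 208.1, 218.8]
eef_rot: [[-0.318, 0.948, -0.003], [0.948, 0.318, -0.001], [0.0, -0.003, -1.0]]
ft_force: [-0.4, -0.5, -1.8]
opening: 0.383
```

```bash
python3 - <<'E'
from h import *
c=cap('side');s=arm.get_state();p=s['tcp_pos'];print(p)
print([(w2px(c,p-[0,0,k])-[170,100])*4 for k in(55,88,148)],[(w2px(c,[x,y,66])-[170,100])*4 for x,y in((522,208.4),(518.2,219))])
cv2.imwrite('pics/s3.png',cv2.resize(c['image'][100:245,170:330],None,fx=4,fy=4,interpolation=cv2.INTER_CUBIC))
E
```

```text
[521.28274006 208.2050276  219.99887942]
[array([323.41921131, 269.2400099 ]), array([329.6591905 , 320.70342174]), array([340.31237886, 408.5641987 ])] [array([342.46440194, 416.48207415]), array([330.98255484, 407.30360056])]
```

View pics/s3.png

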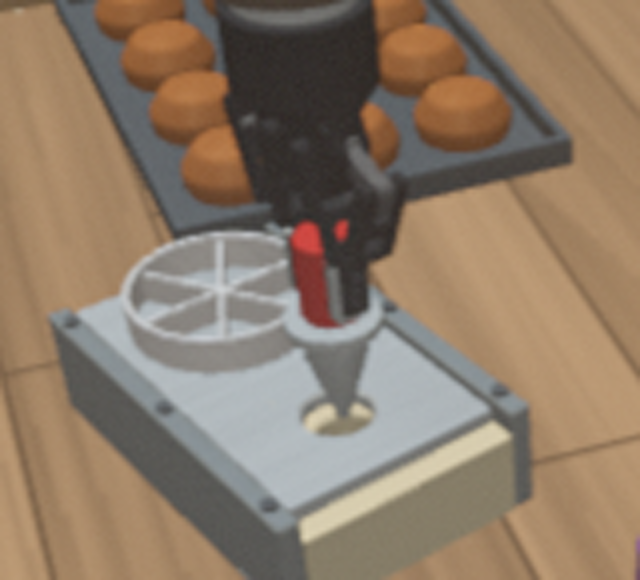

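The tip enters the plate's hole on the bed-hole side, as predicted: (344,416) seen against (340,409). I'll drive it down while watching the force.

apply_moves(
  moves=[0,0,0.01,0,0,0,1,0,0,0.01,0,0,0,1,0,0,0.005,0,0,0,1,0,0,0,0,0,0,1],
)

```text
clock: 8.0
tcp_pos: [521.4, 208.3, 195.5]
eef_rot: [[-0.318, 0.948, -0.001], [0.948, 0.318, -0.0], [-0.0, -0.001, -1.0]]
ft_force: [-0.2, 0.8, -1.4]
opening: 0.381
```

apply_moves(
  moves=[0,0,0.003,0,0,0,1,0,0,0.003,0,0,0,1,0,0,0.003,0,0,0,1,0,0,0,0,0,0,1],
)

```text
clock: 8.5
tcp_pos: [521.5, 208.6, 186.8]
eef_rot: [[-0.318, 0.948, -0.0], [0.948, 0.318, 0.001], [0.001, -0.0, -1.0]]
ft_force: [-0.9, 4.8, -1.6]
opening: 0.381
```

apply_moves(
  moves=[0,0,0.003,0,0,0,1,0,0,0.003,0,0,0,1,0,0,0.003,0,0,0,1,0,0,0,0,0,0,1],
)

```text
clock: 9.0
tcp_pos: [521.5, 208.6, 177.9]
eef_rot: [[-0.318, 0.948, 0.0], [0.948, 0.318, 0.0], [0.0, 0.0, -1.0]]
ft_force: [-0.8, 5.0, -1.5]
opening: 0.381
```

apply_moves(
  moves=[0,0,0.003,0,0,0,1,0,0,0.003,0,0,0,1,0,0,0,0,0,0,1],
)

```text
clock: 9.38
tcp_pos: [521.6, 208.6, 171.9]
eef_rot: [[-0.318, 0.948, 0.0], [0.948, 0.318, 0.0], [0.0, 0.0, -1.0]]
ft_force: [-0.3, 4.9, -1.2]
opening: 0.38
```

apply_moves(
  moves=[0,0,0.003,0,0,0,1,0,0,0.003,0,0,0,1,0,0,0,0,0,0,1],
)

```text
clock: 9.75
tcp_pos: [521.5, 208.5, 165.7]
eef_rot: [[-0.318, 0.948, -0.0], [0.948, 0.318, 0.0], [0.0, -0.0, -1.0]]
ft_force: [-1.1, 4.9, -3.2]
opening: 0.378
```

apply_moves(
  moves=[0,0,0.003,0,0,0,1,0,0,0.003,0,0,0,1,0,0,0,0,0,0,1],
)

```text
clock: 10.12
tcp_pos: [521.5, 208.5, 159.7]
eef_rot: [[-0.318, 0.948, -0.0], [0.948, 0.318, 0.0], [0.0, -0.0, -1.0]]
ft_force: [-0.1, 5.5, -3.2]
opening: 0.384
```

apply_moves(
  moves=[0,0,0.003,0,0,0,1,0,0,0.001,0,0,0,1,0,0,0,0,0,0,1],
)

```text
clock: 10.5
tcp_pos: [521.5, 208.4, 155.8]
eef_rot: [[-0.318, 0.948, -0.0], [0.948, 0.318, 0.0], [0.0, -0.0, -1.0]]
ft_force: [-0.8, 5.2, -1.0]
opening: 0.382
```

apply_moves(
  moves=[0,0,0.001,0,0,0,1,0,0,0.0005,0,0,0,1,0,0,0,0,0,0,1],
)

```text
clock: 10.88
tcp_pos: [521.6, 208.4, 154.5]
eef_rot: [[-0.318, 0.948, 0.0], [0.948, 0.318, 0.0], [0.0, 0.0, -1.0]]
ft_force: [-1.7, 4.3, 1.0]
opening: 0.378
```

apply_moves(
  moves=[0,0,0.001,0,0,0,1,0,0,0,0,0,0,1],
)

```text
clock: 11.12
tcp_pos: [521.6, 208.4, 153.8]
eef_rot: [[-0.318, 0.948, 0.0], [0.948, 0.318, 0.0], [-0.0, 0.0, -1.0]]
ft_force: [-3.6, 4.2, 5.1]
opening: 0.382
```

apply_moves(
  moves=[0,0,0.001,0,0,0,1,0,0,0,0,0,0,1],
)

```text
clock: 11.38
tcp_pos: [521.6, 208.4, 153.8]
eef_rot: [[-0.318, 0.948, 0.001], [0.948, 0.318, 0.0], [-0.0, 0.001, -1.0]]
ft_force: [-8.5, 2.4, 18.8]
opening: 0.385
```

The force rose to 19 N at 153.8 mm, the expected home height, with no further travel. The collar is seated, so I'll let go with the jaws partly open to stay clear of the ring.

apply_moves(
  moves=[0,0,-0.001,0,0,0,1,0,0,0,0,0,0,0.55,0,0,0,0,0,0,0.45,0,0,0,0,0,0,0.42,0,0,0,0,0,0,0.42],
)

```text
clock: 12.0
tcp_pos: [521.6, 208.2, 153.3]
eef_rot: [[-0.318, 0.948, -0.0], [0.948, 0.318, -0.0], [-0.0, -0.0, -1.0]]
ft_force: [-0.5, 0.2, -0.3]
opening: 0.58
```

apply_moves(
  moves=[0,0,-0.005,0,0,0,0.42,0,0,-0.02,0,0,0,0.42,0,0,-0.04,0,0,0,0.42,0,0,-0.05,0,0,0,0.42,0,0,-0.05,0,0,0,0.42],
)

```text
clock: 12.62
tcp_pos: [521.3, 208.2, 320.4]
eef_rot: [[-0.318, 0.948, 0.0], [0.948, 0.318, -0.0], [-0.0, 0.0, -1.0]]
ft_force: [0.8, 0.8, 0.4]
opening: 0.581
```

apply_moves(
  moves=[-0.05,-0.02,0,0,0,0,0.42,-0.05,-0.02,0,0,0,0,0.42,-0.05,-0.02,0,0,0,0,0.42,-0.05,0,0,0,0,0,0.42,0,0,0,0,0,0,0.42],
)

```text
clock: 13.25
tcp_pos: [528.7, -3.2, 318.6]
eef_rot: [[-0.315, 0.949, 0.0], [0.949, 0.315, -0.001], [-0.001, -0.0, -1.0]]
ft_force: [0.8, 0.5, -0.0]
opening: 0.579
```

```bash
python3 - <<'E'
from h import *
s=arm.get_state();print(s['tcp_pos'],s['opening'],s['ft_force'])
t=cap('top');c=cap('side')
A=cv2.resize(t['image'][222:362,90:270],(450,350),interpolation=cv2.INTER_CUBIC)
B=cv2.resize(c['image'][120:260,170:310],(350,350),interpolation=cv2.INTER_CUBIC)
cv2.imwrite('pics/f.png',np.hstack([A,B]))
a=t['image'];b,g,r=[k.astype(int) for k in cv2.split(a[222:362,90:270])]
m=(r>2.5*g)&(r>2.5*b)&(r>70);y,x=np.nonzero(m);print(len(x));u=(x.mean()+90,y.mean()+222);print(u,px2w(t,*u,122),[w2px(t,[521.6,208.4,z]) for z in(74,124)])
a=c['image'];b,g,r=[k.astype(int) for k in cv2.split(a[120:260,170:310])]
m=(r>2.5*g)&(r>2.5*b)&(r>70);y,x=np.nonzero(m);print('side',x.mean()+170,y.mean()+120,y.min()+120,y.max()+120,[w2px(c,[521.6,208.4,z]) for z in(74,99,124)])
E
```

```text
[528.68010233  -3.15118743 318.55346955] 0.5792879316688396 [ 0.76817931  0.52143451 -0.03220221]
254
(np.float64(206.5511811023622), np.float64(281.0472440944882)) [520.83279519 208.00497476 122.        ] [array([210.90739145, 280.08471385]), array([206.13391266, 280.62879877])]
side 253.7340425531915 184.93617021276594 181 200 [array([255.10564225, 201.3549817 ]), array([254.02108587, 192.39332965]), array([252.89970402, 183.12739003])]
```

View pics/f.png

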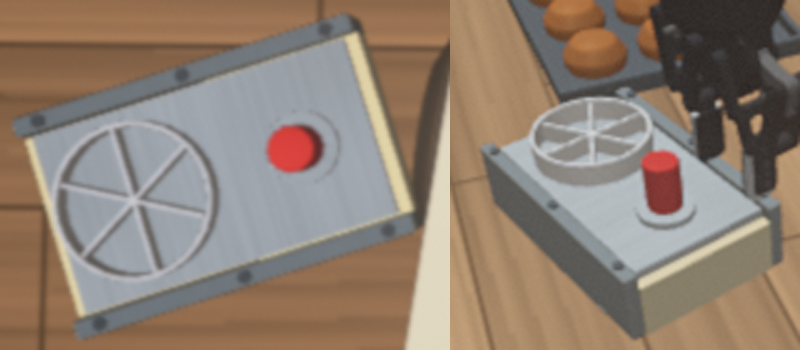

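The pin stands upright with its collar flat on the plate. The plate has moved toward the open end, so a cream strip now shows behind the ring. The arm is clear, and I'm handing in.

```bash
python3 -c "
from workcell import arm
print(arm.job_done())"
```

```text
the job is handed in; nothing more can be done
None
```

I took the red-knobbed tapered pin from the rack and drove it down over the bed hole. The taper drew the plate into line, and I then let go and moved the arm clear. The job was handed in at about 13.3 s of the 42 s allowed.

**Force and height:** The sideways load while the plate was being drawn was about 5 N. At the expected home height (TCP 153.8 mm) the pin stopped and the downward force rose to about 19 N.

**Final pictures:** The pin is upright with its collar flat on the plate. The knob measured at (520.8, 208.0) against the bed hole at about (522, 208.4). A strip of bed now shows behind the ring, so the plate did move. I did not measure the remaining offset between the holes, because the collar hides them.

**Blue pin:** It was still in the rack in the last picture of the rack, taken after I lifted the red pin. I did not go near it after that, and did not look at it again at the end.

No check failed. Height triangulated from the two cameras was up to 10 mm off the knob heights given (3 mm for red), so I relied on the heights given and the contact force.

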